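# Sort the caps over the grate and save the big one

## Task

Lift the tip tray by its handle bar so that all the caps slide out onto the steel grate and the small tube caps drop through into the pan, then lower the tray back down. Pick the big bottle cap off the grate and leave it lying in the round steel dish, not in the rectangular one.

Things in the scene. Friction and masses are not known exactly. Their poses are not given: they have to be found in the camera images.
- station: Fixed sorting station. Origin on the deck (z=0) under the grate's centre; z up, +y is the way caps slide, off the tray onto the grate. White pan 192 (x) by 170 (y) mm, rim 82 high, 64 on the tray side (-y), floor 6 high. Grate: 7 steel bars along y, 4 thick, 22 apart (18 mm gaps), tops 70 high, area 172 by 150. Tray's hinge line parallel to x at y -78, z 85 mm
- tray (a joint): Tip tray's hinge, rad: 0 level and down, grows as the handle end is lifted, stop at 0.8. Metal tray 108 mm wide, 120 mm long from hinge to -y, floor at hinge height, 24 mm walls on three sides, open at the hinge end over the grate. 0.3 kg, light hinge, no spring: falls back when let go. Polished floor: lifted to 0.7 rad, all caps slide out
- tray_handle (a point): Middle of the tray's handle: round steel bar 10 mm thick, 88 mm long, parallel to station x, held 40 mm either side of its middle by 8 mm rods from the tray's end wall, 50 mm away; free between. Tray level: station x 0, y -246, z 97 mm (168 mm behind, 12 mm above the hinge line). Turns with the tray
- big_cap_center (a point): Centre (half-way up) of the big white bottle cap: disc 48 mm across, 20 mm tall, its own z along its axis, 40 g. Starts lying flat in the tray; too big for the grate
- small_cap_a_center (a point): Centre of a small white tube cap, 12 mm across and 11 mm tall, 10 g. Starts in the tray
- small_cap_b_center (a point): Centre of the other small white tube cap, same size. Starts in the tray
- dish_floor (a point): Centre of the inner floor of the round steel dish, 4 mm above the deck. Dish fixed, 124 mm across, 24 mm high, 3 mm wall, inside 114 mm across at the floor. It stands among a rectangular steel trough and a rack of glass tubes (up to 75 mm high)
Things that resemble listed ones, but are neither listed nor needed, are in the scene too. What is shaped like the part that bears dish_floor but pink or yellow is not meant.

How it is judged:
On the way:
1. with the tray still tipped up, both small caps have dropped through into the pan and the big cap is on the grate (value of joint tray above 0.25 rad and x of small_cap_a_center in the frame of station between -0.09 and 0.09 m and y of small_cap_a_center in the frame of station between -0.08 and 0.08 m and z of small_cap_a_center in the frame of station between 0 and 0.045 m and x of small_cap_b_center in the frame of station between -0.09 and 0.09 m and y of small_cap_b_center in the frame of station between -0.08 and 0.08 m and z of small_cap_b_center in the frame of station between 0 and 0.045 m and y of big_cap_center in the frame of station between -0.065 and 0.08 m and x of big_cap_center in the frame of station between -0.09 and 0.09 m and z of big_cap_center in the frame of station between 0.07 and 0.105 m), for 0.2 s.
At the end, for the whole second after the job is handed in: Big cap flat, either way up (within 20 degrees), in the round dish: centre within 45 mm of the dish's centre, under 26 mm above its floor. Both small caps in the pan under the grate, centres under 45 mm above the deck. Tray down within 0.1 rad (value of joint tray below 0.1 rad and x of small_cap_a_center in the frame of station between -0.09 and 0.09 m and y of small_cap_a_center in the frame of station between -0.08 and 0.08 m and z of small_cap_a_center in the frame of station between 0 and 0.045 m and x of small_cap_b_center in the frame of station between -0.09 and 0.09 m and y of small_cap_b_center in the frame of station between -0.08 and 0.08 m and z of small_cap_b_center in the frame of station between 0 and 0.045 m and horizontal distance between big_cap_center and dish_floor below 0.045 m and z of big_cap_center in the frame of dish_floor below 0.026 m and angle between big_cap_center's own x axis and vertical between 1.2 and 1.94 rad and angle between big_cap_center's own y axis and vertical between 1.2 and 1.94 rad); the robot touches nothing.
It also fails if it takes over 53 s, if anything falls off the work surface, if the arm or the gripper's body presses on something with over 40 N, if the wrist force passes 120 N, or if a joint passes its speed limit or range.

## Robot

A 7-joint arm with a two-finger parallel gripper is mounted at the origin on the work surface. World frame = base frame: x ahead of the robot, y to its left, z up, the work surface at z = 0. Lengths are in m, angles in rad, forces in N, time in s.
With the tool pointing down it reaches from about 0.35 to 0.9 m from the base axis. Payload 19.9 kg.
Tool frame: the origin (TCP) lies at the very end of the fingers, on their centre line; the grasp point (between the pads) lies 19 mm behind it; z points along the fingers, x is the direction in which the jaws open and shut, and the axes are right-handed (so a half turn about z gives the same grasp; the last joint's range is limited). The gripper opens to 85 mm and grips with 20 to 120 N. Pads are 22 mm wide; open, the fingers measure 114 mm over their backs; the gripper's body (76 mm by 85 mm) begins 54 mm behind the grasp point. The pads swing forward as they close: fully open they stand 13 mm farther back than shut.
Start: joints at [1.262, 0.417, -0.01, 1.614, 0.005, 1.111, -0.053], TCP at [0.165, -0.603, 0.231] pointing down, gripper open.
Joint ranges: [-2.81, 2.81], [-0.39, 2.02], [-1.27, 1.25], [0.06, 2.57], [-1.19, 4.33], [0.19, 2], [-2.82, 2.82]. Speed limits (rad/s): [1.89, 1.89, 2.39, 2.39, 3.01, 3.01, 3.01].

## Interface

Orientations are given as [roll, pitch, yaw] about the fixed x, y, z axes, in that order (R = Rz(yaw) Ry(pitch) Rx(roll)).
In Python, from cell import observe, read_camera, close_job gives the robot as it stands.
- The arm moves only by the tool arm_command, never from a script. Its argument "moves" is a list of rows, each a list of 7 numbers: the closure, from 0 (fully open) to 1 (shut), then the shift along the tool's x, y, z in cm, then the turn, a rotation vector about the tool's x, y, z in degrees. A call has 1 to 8 rows; each row shifts and turns the pose as measured when the row begins, along the tool's axes as they then stand; what a row does not reach is not made up. A row lasts 1/10 s, in which the tool goes at most 50 mm and 8.59 degrees, less where a joint would pass 70% of its speed; a pose out of reach is approached as far as the arm can. A call with a gripper value outside its range is refused whole. The fingers move at their own pace and stop on an object; "force" is the grip in N (left out, the last holds). Time passes only in rows, so rows that do not move let the fingers close. It gives the time, the measured TCP pose, the force and the opening at its end, in the units of the state.
- observe(): the state, without advancing time (a new reading comes with each control period).
- read_camera(name): name is "scene" or "top"; returns a dict with "color" (420x560x3 uint8, red, green, blue), "fx", "fy", "cx", "cy" (pixels), "R" (3x3) and "t" (3): a world point X has camera coordinates R X + t. Camera axes: x right, y down, z forward; pixel columns grow to the right and rows downward; lengths in m; the calibration is good to about 2 mm. A picture is of the moment at which its call begins. There is no depth.
- close_job(): hands the job in, once; it reports no verdict.
The state is a dict: "t": time; "joints": joint angles; "dq": joint speeds; "joint_torque": joint torques, N m; "ee_pos": TCP position; "tool_rot": TCP orientation; "wrist_force": force on the tool from outside, world axes, zero at the start; "torque": the same for the moment, N m; "opening": finger opening in m.
Only numpy, scipy, OpenCV 4.12 (cv2) and the standard library are available. Lean on these libraries where they do the work, as an engineer would, in place of code of your own. Each camera call takes 0.05 s, during which the arm holds its last target. There are 200 camera calls.

## Working session

There is one attempt and no reset: what is moved stays moved. The work goes in short steps, Python scripts to look and compute and a tool call to move; the robot and the scene stay as the last step left them, time stands still between calls to the robot, and variables do not carry over. Pictures are saved under pics/ and viewed, about 8 in all and at most 12, crops included, and the job is handed in when it is done.

Besides the shell and the picture viewer there is one more tool, called after "Call:" by a JSON object that holds its "api" and its "payload". arm_command: Moves the arm, as the interface text tells. Its arguments: {"type":"object","properties":{"moves":{"type":"array"},"force":{"type":"number"}},"required":["moves"]}

```bash
mkdir -p pics; ls; cat > h.py <<'E'
import numpy as np, cv2
from cell import observe, read_camera, close_job
def snap(name,out=None):
    c=read_camera(name); c['R']=np.array(c['R']); c['t']=np.array(c['t'])
    if out: cv2.imwrite(f'pics/{out}.png',cv2.cvtColor(c['color'],cv2.COLOR_RGB2BGR))
    return c
def ray(c,u,v,z):
    d=c['R'].T@np.array([(u-c['cx'])/c['fx'],(v-c['cy'])/c['fy'],1.]); o=-c['R'].T@c['t']
    return o+d*(z-o[2])/d[2]
def proj(c,X):
    p=c['R']@np.asarray(X,float)+c['t']; return np.array([c['fx']*p[0]/p[2]+c['cx'],c['fy']*p[1]/p[2]+c['cy']])
E
python3 - <<'E'
from h import *
np.set_printoptions(precision=4,suppress=True)
a=snap('scene','scene0');b=snap('top','top0')
for c in(a,b): print(c['fx'],c['fy'],c['cx'],c['cy'],-c['R'].T@c['t'],c['R'].tolist())
print(observe())
E
```

```text
pics
482.3013147336225 482.3013147336225 279.9781029875689 212.47487062411633 [ 1.4073 -0.2393  0.7834] [[0.44907309884471697, 0.8934188831168042, 0.011664098093095215], [0.5468229032652877, -0.26448712347936487, -0.794374769223024], [-0.7066244153427794, 0.3631105352422777, -0.6073159596433654]]
391.0481899462782 391.0481899462782 282.012465251819 202.76717356773042 [0.4704 0.1828 1.043 ] [[0.006146707533951393, -0.9999522916896783, 0.007591596080729781], [-0.9926702460315763, -0.007017917988507861, -0.12065045159764907], [0.12069797276716021, -0.006794348509420481, -0.9926660245008039]]
{'t': 0.1, 'joints': array([ 1.2625,  0.4179, -0.0103,  1.6141,  0.0047,  1.1107, -0.053 ]), 'dq': array([-0.0008, -0.0008, -0.0008, -0.0014,  0.0016, -0.0015, -0.0008]), 'joint_torque': array([  0.0038, -86.5817,   0.6814, -43.5634,   0.0193,   0.005 ,
        -0.    ]), 'ee_pos': array([ 0.1647, -0.6026,  0.2307]), 'tool_rot': array([ 3.1415,  0.0011, -1.304 ]), 'wrist_force': array([ 0.8633, -1.245 ,  0.5694]), 'torque': array([-0.0144,  0.0124,  0.0099]), 'opening': 0.08553687236313447}
```

View pics/scene0.png

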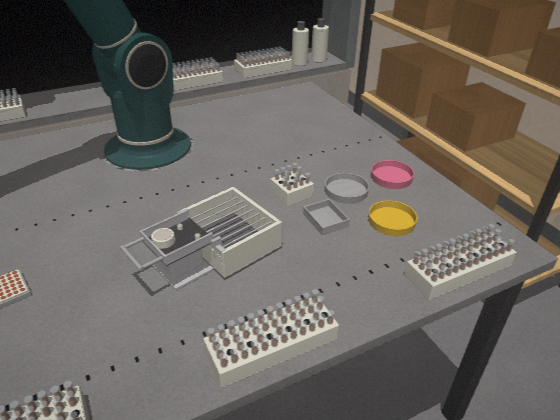

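View pics/top0.png

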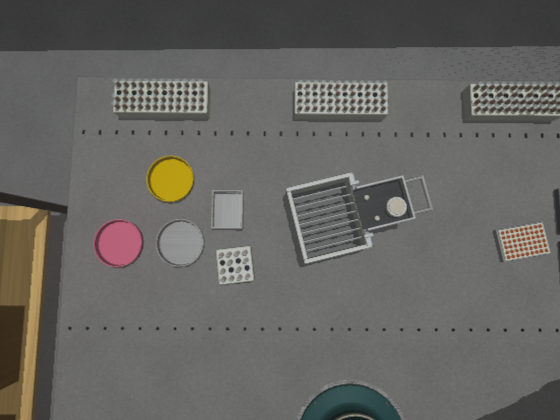

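The top view shows the grey round dish at about (180,243). Lookalikes are the yellow dish (170,179), the pink dish (119,243) and the rectangular trough (228,210). The small rack is at (235,265). The station is at about (330,218), the handle bar at (425,193), the big cap at (396,206) and the small caps near (366,197) and (377,217). The red-dotted box (523,241) and the other racks aren't needed. I choose the grey round dish and will check it in a close crop.

```bash
python3 - <<'E'
from h import *
im=cv2.imread('pics/top0.png')[150:290,95:445]
cv2.imwrite('pics/crop0.png',cv2.resize(im,None,fx=2.28,fy=2.28,interpolation=cv2.INTER_CUBIC))
E
```

```text
(no output)
```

View pics/crop0.png

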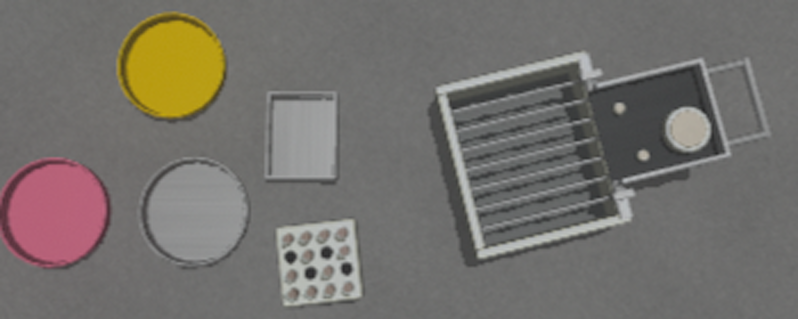

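The crop confirms the grey round dish at full-image (180,242). The handle bar runs from crop (748,62) to (767,134), and the far rim's outer corners are at (438,90) and (479,257).

```bash
cat > m.py <<'E'
from h import *
np.set_printoptions(precision=4,suppress=True)
c=snap('top'); s=snap('scene')
f=lambda u,v,z: ray(c,95+u/2.28-.3,150+v/2.28-.3,z)
a,b=f(748,62,.097),f(767,134,.097); p,q=f(438,90,.082),f(479,257,.082)
print('bar',a,b,np.linalg.norm(a-b),'rim',p,q,np.linalg.norm(p-q))
h=(a+b)/2; r=(p+q)/2
yax=(r-h)[:2]; d=np.linalg.norm(yax); yax/=d
print('handle',h,'dist handle-rim (exp .331)',d,'yaxis',yax,'yaw deg of +y',np.degrees(np.arctan2(yax[1],yax[0])), 'bar perp', np.degrees(np.arctan2(*(a-b)[:2][::-1])),np.degrees(np.arctan2(*(p-q)[:2][::-1])))
org=h[:2]+.246*yax; print('station',org)
print('cap',f(688,130,.105)); print('dish',f(194,211,.024))
e=f(140,211,.024)-f(249,211,.024); print('dish dia',e)
for n,X in(('handle',[*h[:2],.097]),('cap',f(688,130,.105)),('dish',f(194,211,.024)),('rimp',p),('rimq',q)): print(n,'scene px',proj(s,X))
E
python3 m.py
```

```text
bar [ 0.6521 -0.1701  0.097 ] [ 0.574  -0.1875  0.097 ] 0.08003954355388535 rim [0.6214 0.1645 0.082 ] [0.4416 0.1199 0.082 ] 0.1852966153485228
handle [ 0.6131 -0.1788  0.097 ] dist handle-rim (exp .331) 0.33121405070088816 yaxis [-0.2463  0.9692] yaw deg of +y 104.25907443406408 bar perp 12.601097155867718 13.918658377278696
station [0.5525 0.0596]
cap [ 0.5768 -0.1005  0.105 ]
dish [0.4896 0.4398 0.024 ]
dish dia [-0.0008  0.1235  0.    ]
handle scene px [130.1858 258.242 ]
cap scene px [161.9176 234.5466]
dish scene px [346.0158 184.6471]
rimp scene px [279.844  221.2755]
rimq scene px [232.9077 186.7876]
```

Call:
{"api": "arm_command", "payload": {"moves": [[0.6, -2.2, -4.2, 0, 0, 0, 1.3], [0.6, -2.2, -4.2, 0, 0, 0, 0], [0.6, -2.2, -4.2, 0, 0, 0, 0], [0.6, -2.2, -4.2, 0, 0, 0, 0], [0.6, -2.2, -4.2, 0, 0, 0, 0], [0.6, -2.2, -4.2, 0, 0, 0, 0], [0.6, -2.2, -4.2, 0, 0, 0, 0], [0.6, -2.2, -4.2, 0, 0, 0, 0]], "force": 40}}

```text
t: 1.0
ee_pos: [0.4517, -0.346, 0.2294]
tool_rot: [3.139, 0.0, -1.34]
wrist_force: [1.1, -1.1, 0.6]
opening: 0.034
```

```bash
cat >> h.py <<'E'
from scipy.spatial.transform import Rotation as Ro
def to(target,yaw=-76):
    s=observe(); R=Ro.from_euler('xyz',s['tool_rot']); T=Ro.from_euler('ZX',[yaw,180],degrees=True)
    print('t',round(float(s['t']),2),'pos',np.round(s['ee_pos'],4),'open',round(s['opening'],4),'f',np.round(s['wrist_force'],1),
      '\n cm',np.round(R.inv().apply(np.array(target)-s['ee_pos'])*100,2),'deg',np.round((R.inv()*T).as_rotvec(degrees=True),2))
E
python3 -c "
from h import *
to([.613,-.179,.16])"
```

```text
t 1.0 pos [ 0.4517 -0.346   0.2294] open 0.034 f [ 1.1 -1.1  0.6] 
 cm [-12.57 -19.54   6.88] deg [ 0.17  0.02 -0.79]
```

Call:
{"api": "arm_command", "payload": {"moves": [[0.6, -2.5, -4.0, 0.5, 0, 0, -0.8], [0.6, -2.5, -4.0, 1.5, 0, 0, 0], [0.6, -2.5, -4.0, 1.5, 0, 0, 0], [0.6, -2.5, -3.7, 1.5, 0, 0, 0], [0.6, -2.0, -3.0, 1.5, 0, 0, 0], [0.6, 0, 0, 0, 0, 0, 0]]}}

```text
t: 1.6
ee_pos: [0.6118, -0.1727, 0.1623]
tool_rot: [3.141, 0.001, -1.319]
wrist_force: [-1.0, -0.2, -0.5]
opening: 0.034
```

```bash
python3 -c "
from h import *
to([.613,-.179,.078])
c=snap('scene'); x=cv2.cvtColor(c['color'],6-2)[170:310,60:300]
cv2.imwrite('pics/s1.png',cv2.resize(x,None,fx=3,fy=3,interpolation=2))"
```

```text
t 1.6 pos [ 0.6118 -0.1727  0.1623] open 0.034 f [-1.  -0.2 -0.5] 
 cm [0.65 0.04 8.43] deg [0.02 0.08 0.45]
```

View pics/s1.png

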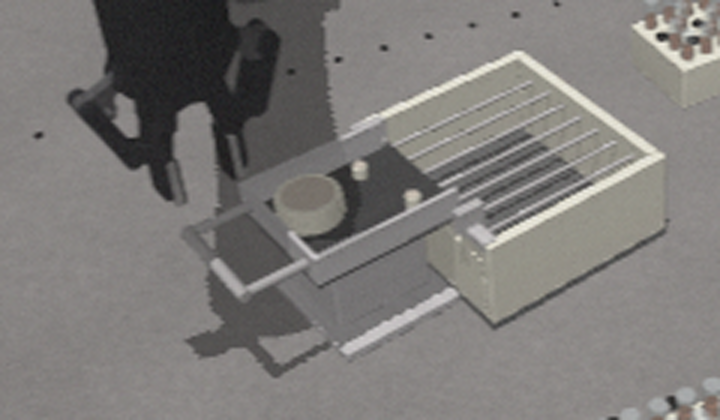

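The open fingers straddle the bar's line, and the bar's middle is at about (131,257), where predicted (130,258). Descend and grip.

Call:
{"api": "arm_command", "payload": {"moves": [[0.6, 0.6, 0, 2.0, 0, 0, 0.4], [0.6, 0, 0, 3.0, 0, 0, 0], [0.6, 0, 0, 2.3, 0, 0, 0], [0.6, 0, 0, 1.0, 0, 0, 0], [0.6, 0, 0, 0, 0, 0, 0]]}}

```text
t: 2.15
ee_pos: [0.6113, -0.1863, 0.0797]
tool_rot: [-3.141, -0.004, -1.332]
wrist_force: [0.6, 0.3, 0.9]
opening: 0.0343
```

```bash
python3 -c "
from h import *
to([.613,-.179,.078])"
```

```text
t 2.15 pos [ 0.6113 -0.1863  0.0797] open 0.0343 f [0.6 0.3 0.9] 
 cm [-0.67 -0.34  0.17] deg [-0.03 -0.21 -0.34]
```

Call:
{"api": "arm_command", "payload": {"moves": [[0.6, -0.7, -0.2, 0.1, 0, 0, 0], [0.8, 0, 0, 0, 0, 0, 0], [1, 0, 0, 0, 0, 0, 0], [1, 0, 0, 0, 0, 0, 0], [1, 0, 0, 0, 0, 0, 0]]}}

```text
t: 2.65
ee_pos: [0.6117, -0.1779, 0.0824]
tool_rot: [-3.14, -0.003, -1.332]
wrist_force: [-1.5, 0.7, -1.7]
opening: 0.0085
```

```bash
python3 -c "
from h import *
to([.613,-.179,.078])"
```

```text
t 2.65 pos [ 0.6117 -0.1779  0.0824] open 0.0085 f [-1.5  0.7 -1.7] 
 cm [ 0.14 -0.1   0.44] deg [-0.11 -0.2  -0.33]
```

Call:
{"api": "arm_command", "payload": {"moves": [[1, -0.08, 0, -0.84, 0, 0, 0], [1, -0.12, 0, -0.83, 0, 0, 0], [1, -0.16, 0, -0.83, 0, 0, 0], [1, -0.2, 0, -0.82, 0, 0, 0], [1, -0.25, 0, -0.8, 0, 0, 0], [1, -0.29, 0, -0.79, 0, 0, 0], [1, -0.33, 0, -0.78, 0, 0, 0]]}}

```text
t: 3.35
ee_pos: [0.6077, -0.1621, 0.1443]
tool_rot: [-3.14, -0.003, -1.332]
wrist_force: [-1.3, 2.5, -5.5]
opening: 0.0085
```

```bash
cat >> h.py <<'E'
def handle(th):  # TCP target for tray angle th, from grip at level
    a=np.deg2rad(4.1)+th; dy=.1684*(np.cos(np.deg2rad(4.1))-np.cos(a)); dz=.1684*(np.sin(a)-np.sin(np.deg2rad(4.1)))
    return np.array([.6117,-.1779,.0815])+np.array([-.2425*dy,.97*dy,dz])
E
python3 -c "
from h import *
to(handle(.35));to(handle(.7))"
```

```text
t 3.35 pos [ 0.6077 -0.1621  0.1443] open 0.0085 f [-1.3  2.5 -5.5] 
 cm [ 0.2  -0.    0.59] deg [-0.11 -0.15 -0.3 ]
t 3.35 pos [ 0.6077 -0.1621  0.1443] open 0.0085 f [-1.3  2.5 -5.5] 
 cm [-3.08  0.01 -4.27] deg [-0.11 -0.15 -0.3 ]
```

Call:
{"api": "arm_command", "payload": {"moves": [[1, -0.36, 0, -0.72, 0, 0, 0], [1, -0.4, 0, -0.68, 0, 0, 0], [1, -0.43, 0, -0.64, 0, 0, 0], [1, -0.47, 0, -0.6, 0, 0, 0], [1, -0.5, 0, -0.55, 0, 0, 0], [1, -0.5, 0, -0.5, 0, 0, 0], [1, -0.2, 0, -0.2, 0, 0, 0], [1, 0, 0, 0, 0, 0, 0]]}}

```text
t: 4.15
ee_pos: [0.6005, -0.1332, 0.1885]
tool_rot: [-3.138, -0.006, -1.333]
wrist_force: [-1.4, -1.5, -1.6]
opening: 0.0082
```

Call:
{"api": "arm_command", "payload": {"moves": [[1, 0, 0, 0, 0, 0, 0], [1, 0, 0, 0, 0, 0, 0], [1, 0, 0, 0, 0, 0, 0], [1, 0, 0, 0, 0, 0, 0]]}}

```text
t: 4.55
ee_pos: [0.6006, -0.1337, 0.1879]
tool_rot: [-3.138, -0.006, -1.333]
wrist_force: [-0.9, -2.1, -1.4]
opening: 0.0078
```

```bash
python3 -c "
from h import *
to(handle(.7))
c=snap('scene'); x=cv2.cvtColor(c['color'],4)[150:300,90:300]
d=snap('top'); y=cv2.cvtColor(d['color'],4)[160:290,270:450]
x=cv2.resize(x,(420,300),interpolation=2);y=cv2.resize(y,(380,300),interpolation=2)
cv2.imwrite('pics/s2.png',np.hstack([x,y]))"
```

```text
t 4.55 pos [ 0.6006 -0.1337  0.1879] open 0.0078 f [-0.9 -2.1 -1.4] 
 cm [-0.17 -0.    0.1 ] deg [-0.19 -0.35 -0.39]
```

View pics/s2.png

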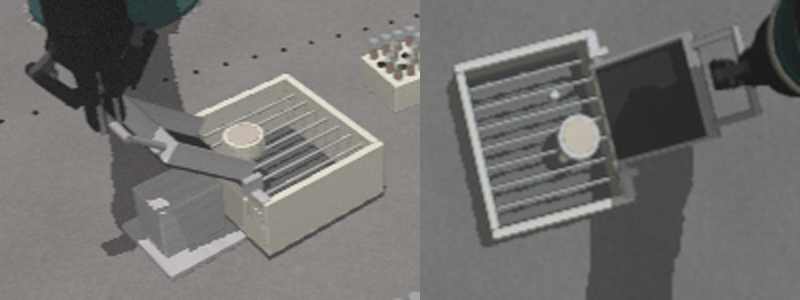

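The tray is tipped and empty. The big cap is on the grate at top px ~(345,219), and one small cap is at ~(334,201). Another is perhaps half hidden at ~(337,228), below the big cap's lower-left edge, so I zoom in there.

```bash
python3 -c "
from h import *
c=snap('scene'); x=cv2.cvtColor(c['color'],4)[185:250,175:285]
d=snap('top'); y=cv2.cvtColor(d['color'],4)[175:265,285:380]
x=cv2.resize(x,(440,260),interpolation=2);y=cv2.resize(y,(0,0),fx=6,fy=6,interpolation=2)
cv2.imwrite('pics/s3.png',y[:,:])
o=np.zeros((540,800,3),np.uint8);o[:,:360]=cv2.resize(y[:,:],(360,341))[0:1].repeat(540,0) if 0 else 0
o[:341,:360]=cv2.resize(y,(360,341));o[:260,360:800]=x
cv2.imwrite('pics/s3.png',o[:345])
print(observe()['opening'])
st=np.array([.5525,.0596]);ex=np.array([.97,.2425]);ey=np.array([-.2425,.97])
for n,p,z in (('cap',(345,219.5),.09),('a on grate',(334,201),.081),('a floor',(334,201),.017),('b grate',(337,228),.081),('b floor',(337,228),.017)):
  X=ray(d,*p,z)[:2]; print(n,X,(X-st)@ex,(X-st)@ey)
"
```

```text
0.008353443567757735
cap [0.54619201 0.02198897] -0.015239427655633107 -0.03495301289512128
a on grate [0.59274558 0.04719454] 0.03602989139158136 -0.021792845218094242
a floor [0.60088197 0.03817354] 0.04173459535749398 -0.03251629497064987
b grate [0.52580395 0.04046617] -0.03053511773847552 -0.012086020606180409
b floor [0.52948681 0.03099754] -0.02925889319088254 -0.022163688534728283
```

View pics/s3.png

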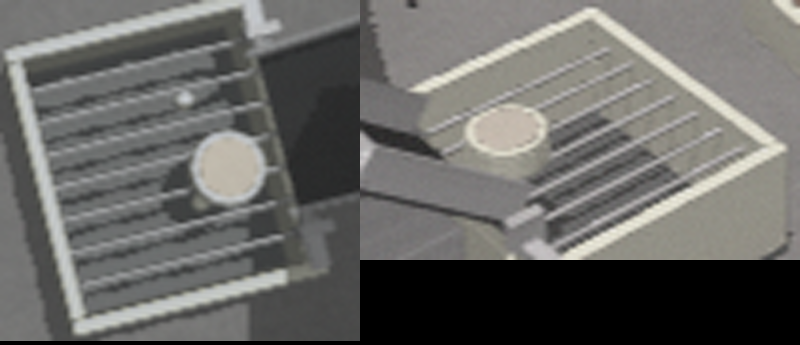

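A small cap at grate height at either spot couldn't rest there. One would sit mid-gap, and the other would overlap the big cap (27 mm apart, needs 30). So both are on the pan floor, and the big cap is on the grate at station (-15,-35) mm. I lower the tray.

Call:
{"api": "arm_command", "payload": {"moves": [[1, 0.45, 0, 0.5, 0, 0, 0], [1, 0.6, 0, 0.7, 0, 0, 0], [1, 0.55, 0, 0.75, 0, 0, 0], [1, 0.5, 0, 0.8, 0, 0, 0], [1, 0.48, 0, 0.85, 0, 0, 0], [1, 0.44, 0, 0.9, 0, 0, 0], [1, 0.4, 0, 0.9, 0, 0, 0]]}}

```text
t: 5.45
ee_pos: [0.6094, -0.1683, 0.13]
tool_rot: [-3.138, -0.004, -1.333]
wrist_force: [-2.0, 3.1, -0.6]
opening: 0.0078
```

```bash
python3 -c "
from h import *
to(handle(.25));to(handle(.0))"
```

```text
t 5.45 pos [ 0.6094 -0.1683  0.13  ] open 0.0078 f [-2.   3.1 -0.6] 
 cm [0.16 0.01 0.73] deg [-0.2  -0.24 -0.35]
t 5.45 pos [ 0.6094 -0.1683  0.13  ] open 0.0078 f [-2.   3.1 -0.6] 
 cm [0.97 0.02 4.85] deg [-0.2  -0.24 -0.35]
```

Call:
{"api": "arm_command", "payload": {"moves": [[1, 0.27, 0, 0.85, 0, 0, 0], [1, 0.22, 0, 0.85, 0, 0, 0], [1, 0.18, 0, 0.85, 0, 0, 0], [1, 0.14, 0, 0.85, 0, 0, 0], [1, 0.1, 0, 0.8, 0, 0, 0], [1, 0.06, 0, 0.6, 0, 0, 0], [1, 0, 0, 0, 0, 0, 0]]}}

```text
t: 6.15
ee_pos: [0.6143, -0.1772, 0.0804]
tool_rot: [-3.134, -0.004, -1.331]
wrist_force: [-4.9, -1.0, -2.4]
opening: 0.0086
```

```bash
python3 -c "
from h import *
to(handle(.0))"
```

```text
t 6.15 pos [ 0.6143 -0.1772  0.0804] open 0.0086 f [-4.9 -1.  -2.4] 
 cm [ 0.    0.27 -0.12] deg [-0.43 -0.25 -0.26]
```

Call:
{"api": "arm_command", "payload": {"moves": [[0.6, 0, 0, 0, 0, 0, 0], [0.6, 0, 0, 0, 0, 0, 0], [0.6, 0, 0, -2.5, 0, 0, 0], [0.6, 0, 0, -4, 0, 0, 0], [0.6, 0, 0, -4, 0, 0, -8], [0.3, -1, 0, -2, 0, 0, -8], [0.3, -1, 0, 0, 0, 0, -8], [0.3, -1, 0, 0, 0, 0, -8]]}}

```text
t: 6.95
ee_pos: [0.599, -0.152, 0.2083]
tool_rot: [-3.138, -0.01, -0.757]
wrist_force: [-0.9, -0.9, -0.5]
opening: 0.0597
```

```bash
python3 -c "
from h import *
to([.546,.022,.16],14)
print(observe()['joints'])
c=snap('scene'); x=cv2.cvtColor(c['color'],4)[170:290,110:300]
d=snap('top','t4'); y=cv2.cvtColor(d['color'],4)[165:275,275:445]
cv2.imwrite('pics/s4.png',np.hstack([cv2.resize(x,(400,300),interpolation=2),cv2.resize(y,(400,300),interpolation=2)]))
"
```

```text
t 6.95 pos [ 0.599  -0.152   0.2083] open 0.0597 f [-0.9 -0.9 -0.5] 
 cm [-15.85  -8.99   4.7 ] deg [  0.09  -0.63 -57.37]
[ 0.48116819  0.44627059 -0.3757876   1.6538135   0.18519693  1.06589336
 -0.70644938]
```

View pics/s4.png

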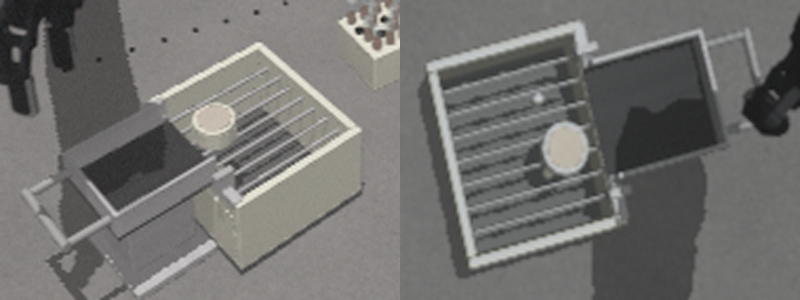

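The tray is down and empty, and no small caps are on the grate. The big cap's top face is at scene px ~(212,217) and top px ~(345.5,219). I check both rays for the grasp.

```bash
python3 -c "
from h import *
d=snap('top');c=snap('scene')
for cam,(u0,u1,v0,v1) in ((d,(328,362,205,235)),(c,(195,232,203,232))):
  im=cv2.cvtColor(cam['color'],cv2.COLOR_RGB2HSV).astype(int); rgb=cam['color'].astype(int)
  m=((rgb[...,0]-rgb[...,2]>12)&(rgb[...,0]>170)).astype(np.uint8); w=np.zeros_like(m);w[v0:v1,u0:u1]=m[v0:v1,u0:u1]
  n,l,s,ce=cv2.connectedComponentsWithStats(w); k=1+np.argmax(s[1:,4]); print(s[k],ce[k],ray(cam,*ce[k],.09))
"
```

```text
[338 212  15  15 173] [345.00578035 218.79768786] [0.54791374 0.0219519  0.09      ]
[201 211  21  14 210] [211.00952381 217.1952381 ] [0.54676728 0.02234165 0.09      ]
```

Call:
{"api": "arm_command", "payload": {"moves": [[0.2, -2, -1, 0, 0, 0, -8], [0.2, -2.5, -1, 0, 0, 0, -8], [0.2, -2.5, -0.5, 0, 0, 0, -8], [0.2, -2, 1, 0, 0, 0, -8], [0.2, -2, 0, 0, 0, 0, -8], [0.2, -1, 0, 0, 0, 0, -8], [0.2, 0, 0, 0, 0, 0, -8]]}}

```text
t: 7.85
ee_pos: [0.5037, -0.0912, 0.2031]
tool_rot: [3.138, -0.004, 0.209]
wrist_force: [0.0, -0.0, 0.3]
opening: 0.0686
```

```bash
python3 -c "
from h import *
to([.546,.022,.16],14)"
```

```text
t 7.85 pos [ 0.5037 -0.0912  0.2031] open 0.0686 f [ 0.  -0.   0.3] 
 cm [  6.48 -10.21   4.3 ] deg [ 0.23 -0.25 -2.  ]
```

Call:
{"api": "arm_command", "payload": {"moves": [[0.2, 1.9, -3, 0, 0, 0, -2], [0.2, 1.9, -3, 0.5, 0, 0, 0], [0.2, 1.7, -2.6, 1.5, 0, 0, 0], [0.2, 0.9, -1.4, 1.5, 0, 0, 0], [0.2, 0, 0, 0, 0, 0, 0], [0.2, 0, 0, 0, 0, 0, 0]]}}

```text
t: 8.45
ee_pos: [0.5462, 0.02, 0.1653]
tool_rot: [3.138, -0.003, 0.221]
wrist_force: [0.4, -0.5, 0.7]
opening: 0.0686
```

```bash
python3 -c "
from h import *
to([.5473,.0221,.069],14)"
```

```text
t 8.45 pos [0.5462 0.02   0.1653] open 0.0686 f [ 0.4 -0.5  0.7] 
 cm [ 0.12 -0.21  9.63] deg [ 0.19 -0.19 -1.36]
```

Call:
{"api": "arm_command", "payload": {"moves": [[0.2, 0.1, -0.2, 3, 0, 0, -1], [0.2, 0, 0, 3, 0, 0, 0], [0.2, 0, 0, 1.5, 0, 0, 0], [0.2, 0, 0, 0.5, 0, 0, 0], [0.2, 0, 0, 0, 0, 0, 0]]}}

```text
t: 8.95
ee_pos: [0.5493, 0.0165, 0.0856]
tool_rot: [3.135, -0.006, 0.225]
wrist_force: [0.0, 0.4, -0.2]
opening: 0.0683
```

```bash
python3 -c "
from h import *
to([.5473,.0221,.069],14)"
```

```text
t 8.95 pos [0.5493 0.0165 0.0856] open 0.0683 f [ 0.   0.4 -0.2] 
 cm [-0.08 -0.6   1.66] deg [ 0.36 -0.37 -1.13]
```

Call:
{"api": "arm_command", "payload": {"moves": [[0.2, -0.1, -0.6, 0.8, 0, 0, -1], [0.2, 0, 0, 0.8, 0, 0, 0], [0.2, 0, 0, 0, 0, 0, 0]]}}

```text
t: 9.25
ee_pos: [0.5482, 0.022, 0.0708]
tool_rot: [3.134, -0.01, 0.242]
wrist_force: [0.3, -1.0, 0.5]
opening: 0.0685
```

```bash
python3 -c "
from h import *
to([.5473,.0221,.069],14)"
```

```text
t 9.25 pos [0.5482 0.022  0.0708] open 0.0685 f [ 0.3 -1.   0.5] 
 cm [-0.09 -0.03  0.18] deg [ 0.43 -0.55 -0.13]
```

Call:
{"api": "arm_command", "payload": {"moves": [[0.4, 0, 0, 0.1, 0, 0, 0], [0.6, 0, 0, 0, 0, 0, 0], [0.8, 0, 0, 0, 0, 0, 0], [1, 0, 0, 0, 0, 0, 0], [1, 0, 0, 0, 0, 0, 0]], "force": 40}}

```text
t: 9.75
ee_pos: [0.5489, 0.0221, 0.0708]
tool_rot: [3.133, -0.011, 0.242]
wrist_force: [-0.3, 1.2, -0.2]
opening: 0.0466
```

Call:
{"api": "arm_command", "payload": {"moves": [[1, 0, 0, -1, 0, 0, 0], [1, 0, 0, -2, 0, 0, 0], [1, 0, 0, -3, 0, 0, 0], [1, 0, 0, -3, 0, 0, 0], [1, 0, 0, -2, 0, 0, 0], [1, 0, 0, 0, 0, 0, 0]]}}

```text
t: 10.35
ee_pos: [0.5469, 0.0234, 0.1878]
tool_rot: [3.134, -0.01, 0.243]
wrist_force: [-0.8, 0.0, -0.7]
opening: 0.0468
```

```bash
python3 -c "
from h import *
to([.4896,.4398,.18],14);print(observe()['joints'])
c=snap('scene'); x=cv2.cvtColor(c['color'],4)[140:280,150:370]
cv2.imwrite('pics/s5.png',cv2.resize(x,None,fx=2.5,fy=2.5,interpolation=2))
"
```

```text
t 10.35 pos [0.5469 0.0234 0.1878] open 0.0468 f [-0.8  0.  -0.7] 
 cm [  4.46 -41.8    0.52] deg [ 0.42 -0.6  -0.06]
[ 0.41496806  0.38689431 -0.63758399  1.84408013  0.28047011  0.98840844
 -0.09758838]
```

View pics/s5.png

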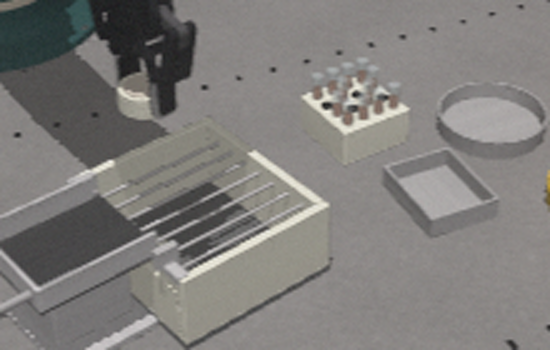

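The cap is held between the fingers at crop (135,97), with the dish at (492,115) beyond the rack. I carry it over.

Call:
{"api": "arm_command", "payload": {"moves": [[1, 0.3, -3, 0, 0, 0, 0], [1, 0.5, -4.5, 0, 0, 0, 0], [1, 0.5, -4.7, 0, 0, 0, 0], [1, 0.5, -4.7, 0, 0, 0, 0], [1, 0.5, -4.7, 0, 0, 0, 0], [1, 0.5, -4.7, 0, 0, 0, 0], [1, 0.5, -4.7, 0, 0, 0, 0], [1, 0.4, -4, 0, 0, 0, 0]]}}

```text
t: 11.2
ee_pos: [0.4971, 0.3757, 0.1777]
tool_rot: [3.13, -0.002, 0.23]
wrist_force: [0.2, -0.7, -0.2]
opening: 0.0468
```

```bash
python3 -c "
from h import *
to([.4896,.4398,.18],14);print(observe()['joints'])"
```

```text
t 11.2 pos [0.4971 0.3757 0.1777] open 0.0468 f [ 0.2 -0.7 -0.2] 
 cm [ 0.73 -6.41 -0.3 ] deg [ 0.64 -0.09 -0.82]
[-0.21355267  0.55629267 -0.6744514   1.64922315  0.39512438  1.07947074
 -0.77595842]
```

Call:
{"api": "arm_command", "payload": {"moves": [[1, 0.3, -3, 0, 0, 0, 0], [1, 0.3, -2, 0, 0, 0, 0], [1, 0.1, -0.8, 0, 0, 0, 0], [1, 0, 0, 3, 0, 0, 0], [1, 0, 0, 3.5, 0, 0, 0], [1, 0, 0, 3, 0, 0, 0], [1, 0, 0, 1, 0, 0, 0], [1, 0, 0, 0, 0, 0, 0]]}}

```text
t: 12.0
ee_pos: [0.4853, 0.438, 0.0634]
tool_rot: [3.13, 0.006, 0.237]
wrist_force: [-0.1, 0.6, 0.6]
opening: 0.0467
```

```bash
python3 -c "
from h import *
to([.4896,.4398,.0065],14)"
```

```text
t 12.0 pos [0.4853 0.438  0.0634] open 0.0467 f [-0.1  0.6  0.6] 
 cm [ 0.5  -0.15  5.69] deg [ 0.69  0.32 -0.39]
```

Call:
{"api": "arm_command", "payload": {"moves": [[1, 0.4, -0.1, 2, 0.6, 0, 0], [1, 0, 0, 2, 0, 0, 0], [1, 0, 0, 0.8, 0, 0, 0], [1, 0, 0, 0.3, 0, 0, 0], [1, 0, 0, 0, 0, 0, 0]]}}

```text
t: 12.5
ee_pos: [0.4909, 0.44, 0.0148]
tool_rot: [3.141, 0.002, 0.236]
wrist_force: [-0.3, -0.4, 0.3]
opening: 0.0465
```

```bash
python3 -c "
from h import *
to([.4896,.4398,.0065],14)"
```

```text
t 12.5 pos [0.4909 0.44   0.0148] open 0.0465 f [-0.3 -0.4  0.3] 
 cm [-0.13 -0.01  0.83] deg [ 0.01  0.09 -0.49]
```

Call:
{"api": "arm_command", "payload": {"moves": [[1, -0.1, 0, 0.5, 0, 0, 0], [1, 0, 0, 0.3, 0, 0, 0], [1, 0, 0, 0, 0, 0, 0]]}}

```text
t: 12.8
ee_pos: [0.4902, 0.4406, 0.008]
tool_rot: [-3.141, -0.0, 0.236]
wrist_force: [-0.3, -0.1, -0.2]
opening: 0.0462
```

```bash
python3 -c "
from h import *
to([.4896,.4398,.0065],14)"
```

```text
t 12.8 pos [0.4902 0.4406 0.008 ] open 0.0462 f [-0.3 -0.1 -0.2] 
 cm [-0.08  0.06  0.15] deg [-0.04 -0.03 -0.47]
```

Call:
{"api": "arm_command", "payload": {"moves": [[0.4, 0, 0, 0.1, 0, 0, 0], [0.3, 0, 0, 0, 0, 0, 0], [0.3, 0, 0, 0, 0, 0, 0], [0.3, 0, 0, -1, 0, 0, 0], [0.3, 0, 0, -3, 0, 0, 0], [0.3, 0, 0, -4, 0, 0, 0], [0.3, 0, 0, -5, 0, 0, 0], [0.3, 0, 0, -5, 0, 0, 0]]}}

```text
t: 13.6
ee_pos: [0.4878, 0.4386, 0.1883]
tool_rot: [3.139, 0.008, 0.238]
wrist_force: [0.6, -0.2, 0.8]
opening: 0.0595
```

Call:
{"api": "arm_command", "payload": {"moves": [[0.3, -4, 0, -2, 0, 0, 0], [0.3, -5, 0, 0, 0, 0, 0], [0.3, -3, 0, 0, 0, 0, 0], [0.3, 0, 0, 0, 0, 0, 0]]}}

```text
t: 14.0
ee_pos: [0.3689, 0.4123, 0.2204]
tool_rot: [-3.139, -0.005, 0.237]
wrist_force: [0.4, 1.0, 1.7]
opening: 0.0595
```

```bash
python3 -c "
from h import *
to([.4896,.4398,.2],14)
c=snap('scene'); x=cv2.cvtColor(c['color'],4)[140:300,110:420]
d=snap('top'); y=cv2.cvtColor(d['color'],4)[160:280,110:440]
cv2.imwrite('pics/s6.png',np.vstack([cv2.resize(x,(560,289),interpolation=2),cv2.resize(y,(795,289),interpolation=2)[:,:560] if 0 else cv2.resize(y,(560,204),interpolation=2)]))
"
```

```text
t 14.0 pos [0.3689 0.4123 0.2204] open 0.0595 f [0.4 1.  1.7] 
 cm [12.37  0.17  2.1 ] deg [-0.15 -0.3  -0.42]
```

View pics/s6.png

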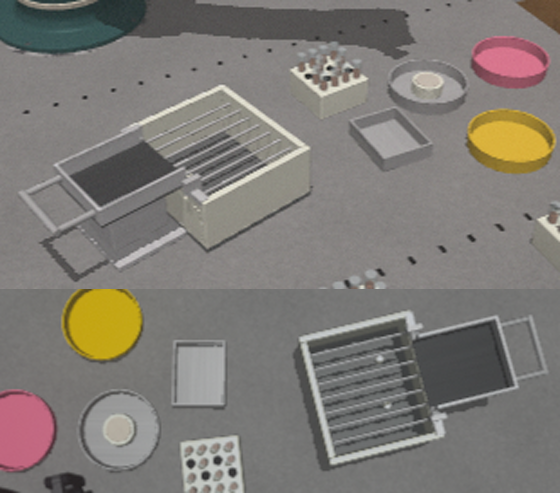

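The big cap lies flat in the centre of the grey dish (top crop (119,430)) and the tray is down. The two small caps show between the bars at (380,357) and (388,405), and the scene view shows nothing on the grate. Handing in.

```bash
python3 -c "
from h import *
print(close_job())"
```

```text
the job is handed in; nothing more can be done
None
```

I completed the task and handed the job in at about 14 s on the robot's clock, against the 53 s limit. The hand-in gives no verdict.

- **What I did:** I gripped the tray's handle bar and lifted it along its arc to about 0.65–0.7 rad. The caps slid out, and I held the tray up for about half a second. I then lowered the tray, let go, picked the big cap off the grate across station x, and released it in the grey round dish.
- **Last checks:**
  - The final pictures show the big cap lying flat in the middle of the round dish. The gripper let go within about 1 mm of the measured dish centre.
  - The tray is down and empty, and the gripper is clear of everything at z 0.22 m.
  - The wrist force readings I took never passed about 6 N.
- **Less certain:** I had no direct height reading for the small caps. I put both in the pan because each shows between the bars in the top view, could not rest at grate height where it appears, and is absent from the grate in the scene view. No check failed or disagreed.

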